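Clear the small goods off the market-stall riser into the tray

ROBOT

A 6-joint arm with a two-finger parallel gripper is mounted at the origin on the work surface. World frame = base frame: x ahead of the robot, y to its left, z up, the work surface at z = 0. Lengths are in m, angles in rad, forces in N, time in s.
With the tool pointing down it reaches from about 0.3 to 0.875 m from the base axis. Payload 6.4 kg.
Tool frame: the origin (TCP) lies at the very end of the fingers, on their centre line; the grasp point (between the pads) lies ctrl.grip_point_offset behind it (ctrl.grip_point_offset is the distance from the TCP to the grasp point, in m); z points along the fingers, x is the direction in which the jaws open and shut, and the axes are right-handed (so a half turn about z gives the same grasp; the last joint's range is limited). The gripper opens to 85 mm and grips with 20 to 120 N. Pads are 22 mm wide; open, the fingers measure 114 mm over their backs; the gripper's body (76 mm by 85 mm) begins 54 mm behind the grasp point. The pads swing forward as they close: fully open they stand 13 mm farther back than shut.
Start: joints at [1.005, 0.181, 1.607, -0, 1.354, -0.206], TCP at [0.202, 0.538, 0.231] pointing down, gripper open.
Joint ranges: [-2.99, 2.99], [-0.89, 2.07], [0.3, 2.58], [-1.14, 4.28], [0, 2.63], [-3.12, 3.12]. Speed limits (rad/s): [2.57, 2.57, 3.01, 3.14, 3.14, 3.14].

INTERFACE

Orientations are given as a unit quaternion [w, x, y, z].
In Python, from bench import get_obs, viewer, workorder, ctrl gives the robot as it stands. The module is installed in compiled form; this text tells all that it offers.
- The arm moves only by the tool move_arm, never from a script. Its argument "increments" is a list of rows, each an object of numbers: "tx", "ty", "tz": the shift along the tool's x, y, z in m; "turn": the turn about the tool's z in degrees. A call has 1 to 20 rows; each row is the pose to reach, as a shift and turn from the pose commanded when the call began, along the tool's axes at that moment; what a row does not reach only later rows make up. A row lasts 1/12 s, in which the tool goes at most 41.7 mm and 7.16 degrees, less where a joint would pass 70% of its speed; a pose out of reach is approached as far as the arm can. A call with a gripper value outside its range is refused whole. "gripper" is the opening, from 0 (shut) to 1 (fully open), set as the call begins (left out, the last holds). The fingers move at their own pace and stop on an object; the grip force is fixed at half the most. Time passes only in rows, so rows that repeat a pose let the fingers close. It gives the time, the measured TCP pose, the force and the opening at its end, in the units of the state.
- get_obs(): the state, without advancing time (a new reading comes with each control period).
- viewer.camera(name): name is "side" or "top"; returns (picture, depth): 420x560x3 uint8, red, green, blue; 420x560 float32, m along the optical axis (not along the pixel's ray), 0 where there is no reading.
- viewer.get_calibration(name): a dict with "intrinsics" (3x3 intrinsics, pixels), "origin" and "attitude" of the camera in the world. Camera axes: x right, y up, looking along -z (the intrinsics and any distortion apply to the point x, -y, -z); pixel columns grow to the right and rows downward; lengths in m; the calibration is good to about 2 mm. A picture is of the moment at which its call begins. get_calibration takes no time and is no camera call.
- workorder.hand_in(): hands the job in, once; it reports no verdict.
The state is a dict: "time_s": time; "q": joint angles; "dq": joint speeds; "joint_efforts": joint torques, N m; "eef_pos": TCP position; "eef_rot": TCP orientation; "wrist_force": force on the tool from outside, world axes, zero at the start; "torque": the same for the moment, N m; "opening": opening from 0.0 (shut) to 1.0 (fully open).
Only numpy, scipy, OpenCV 4.12 (cv2) and the standard library are available. Lean on these libraries where they do the work, as an engineer would, in place of code of your own. Each camera call takes 0.05 s, during which the arm holds its last target.

TASK

Packing up the stall: use the fingers to sweep the three small wooden goods (the bangle, the round pot and the rectangular trinket box) along the display riser and off its open end so that all three drop into the open plywood tray standing there. Only push them, do not pick up or carry any of them, and leave the two carved cats on the riser and the tin on the table standing where they are.

Things in the scene. Friction and masses are not known exactly. Their poses are not given: they have to be found in the camera images.
- riser: Fixed display riser: a dark-wood block 200 mm (its x) by 340 mm (its y) by 90 mm high. Origin at the centre of its underside, so the flat top is 90 mm above the origin. A rim 8 mm thick stands 10 mm above the top along each of the two long sides (x = -96 and +96 mm, running along y); the two short ends (y = -170 and +170 mm) are open and flush with the top. Its yaw in the scene is within about 0.25 rad of zero, +x side away from the robot.
- tray: Fixed open-topped plywood tray standing against one of the riser's open ends, either the +y or the -y end (look which), gap 3 to 7 mm, parallel to the riser. 220 mm (x) by 150 mm (y) by 80 mm high, walls and floor 5 mm; origin at the centre of its underside. Its rim is 10 mm below the riser's top, so what is pushed off that end drops in.
- carton: Fixed closed cardboard carton with a strip of paper tape, 220 (x) by 150 (y) by 70 mm high, standing against the other open end of the riser. Not a place for the goods. Origin at the centre of its underside.
- bangle: Loose plain wooden bangle lying flat on the riser: ring 56 mm outside, 42 mm inside diameter, 20 mm high. Origin at its centre, 10 mm above its underside; z is its axis. 20 to 40 g. Like the two other goods it starts in the half of the riser nearer the robot, 85 to 105 mm, centre to centre, from its neighbour along the riser.
- pot: Loose round turned wooden pot with its lid shut (solid), 42 mm diameter, 30 mm high, standing on the riser. Origin at its centre, 15 mm above its underside. 25 to 50 g.
- trinket: Loose small rectangular wooden trinket box, shut (solid), 30 mm (x) by 44 mm (y) by 22 mm high, at any yaw on the riser. Origin at its centre, 11 mm above its underside. 20 to 40 g.
- cat_a: Carved wooden cat standing on the riser in the half farther from the robot: round foot 32 mm in diameter (carved tail 20 mm out), 56 mm tall, 60 g, loose. Origin at the centre of its underside. To be left standing.
- cat_b: A second carved wooden cat, the same as the first, also in the far half of the riser. To be left standing.
- tin: Round metal tin with a lid, 72 mm diameter, 44 mm high, loose on the table beyond the riser. Origin at the centre of its underside. To be left alone.
Not all that is in view belongs to the job. What is shaped like the trinket but blue or orange is not meant.

How it is judged:
By the outcome, as a careful person would: the job done as asked, in the order asked, and still so for the second after the job is handed in, with the robot touching nothing.
It also fails if it takes over 58 s, if anything falls off the work surface, if the arm or the gripper's body presses on something with over 40 N, if the wrist force passes 120 N, or if a joint passes its speed limit or range.

## Working session

There is one attempt and no reset: what is moved stays moved. The work goes in short steps, Python scripts to look and compute and a tool call to move; the robot and the scene stay as the last step left them, time stands still between calls to the robot, and variables do not carry over. Pictures are saved under pics/ and viewed, and the job is handed in when it is done.

Besides the shell and the picture viewer there is one more tool, called as name(argument=value, ...), one argument or row to a line, values as JSON. move_arm: Moves the arm, as the interface text tells. Its arguments: {"type":"object","properties":{"increments":{"type":"array"},"gripper":{"type":"number"}},"required":["increments"]}

```bash
mkdir -p pics; python3 - <<'E'
from bench import get_obs, viewer, workorder, ctrl
import numpy as np, cv2
for n in("side","top"):
    p,d=viewer.camera(n); cv2.imwrite(f"pics/{n}0.png",p[:,:,::-1]); np.save(f"{n}0.npy",d)
    print(n,viewer.get_calibration(n), (d>0).mean())
o=get_obs();print(o, ctrl.grip_point_offset)
E
```

```text
side {'intrinsics': array([[492.74173565,   0.        , 275.18530617],
       [  0.        , 492.74173565, 211.59606794],
       [  0.        ,   0.        ,   1.        ]]), 'origin': array([ 0.48886413, -0.79835297,  0.58741038]), 'attitude': array([ 0.87417647,  0.4838084 , -0.02185181, -0.03560099])} 0.9962457482993198
top {'intrinsics': array([[385.00851049,   0.        , 277.13257769],
       [  0.        , 385.00851049, 208.26830292],
       [  0.        ,   0.        ,   1.        ]]), 'origin': array([0.47909989, 0.01548936, 0.85888478]), 'attitude': array([ 0.71005052,  0.04496236, -0.02502876, -0.7022679 ])} 0.9960119047619047
{'time_s': 0.1, 'q': array([ 1.00469013e+00,  1.81506848e-01,  1.60788844e+00, -4.78952501e-06,
        1.35381600e+00, -2.06351784e-01]), 'dq': array([-0.00041161, -0.00137997, -0.00437951,  0.00065261, -0.00094637,
        0.00032346]), 'joint_efforts': array([ 4.14693077e-04, -4.45883596e+01, -3.52234232e+01, -2.00578684e-04,
        4.21117642e-03, -9.26710612e-06]), 'eef_pos': array([0.2021672 , 0.53775874, 0.23046116]), 'eef_rot': array([ 3.16698649e-04,  8.22205123e-01,  5.69190725e-01, -7.44785118e-04]), 'wrist_force': array([ 0.06591028, -0.61397028, -0.61835111]), 'torque': array([-0.01688121,  0.03814098, -0.02400342]), 'opening': 1.0022108100404894} 0.0187
```

View pics/side0.png

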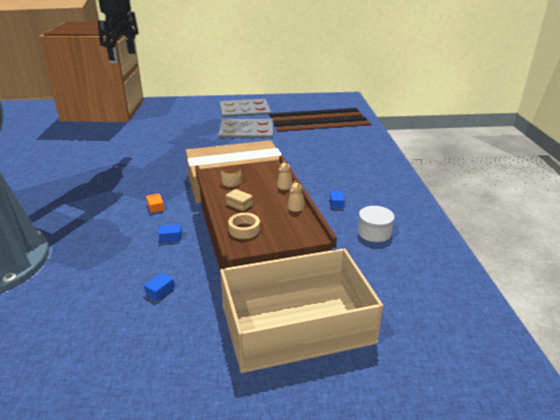

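View pics/top0.png

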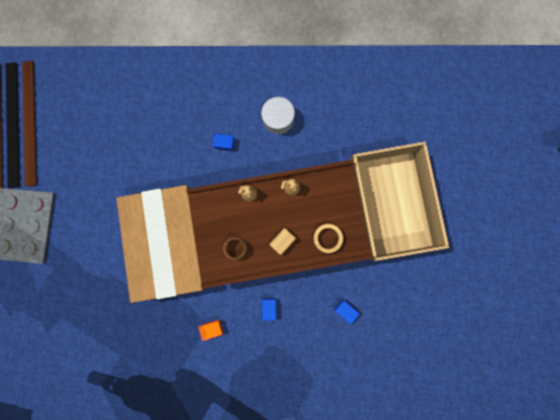

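The tray is at the -y end: right in the top view around (402,200), near in the side view. In the top view the goods are the pot at (235,249), the trinket at (283,241) in plain wood, and the bangle at (328,238). The cats are at (248,192) and (291,186), and the tin is at (278,113). The blue blocks at (223,142), (269,309) and (347,312) and the orange one at (210,330) lie on the table and are decoys.

```bash
cat > h.py <<'E'
import numpy as np, cv2
from scipy.spatial.transform import Rotation as R
from bench import viewer
def cal(n):
    c=viewer.get_calibration(n); q=c["attitude"]
    return c["intrinsics"],c["origin"],R.from_quat([q[1],q[2],q[3],q[0]]).as_matrix()
def rays(n,uv):
    K,o,A=cal(n); uv=np.atleast_2d(uv).astype(float)
    d=np.c_[(uv[:,0]-K[0,2])/K[0,0],-(uv[:,1]-K[1,2])/K[1,1],-np.ones(len(uv))]
    return o,d@A.T
def plane(n,uv,z):
    o,d=rays(n,uv); return o+d*((z-o[2])/d[:,2])[:,None]
def cloud(n,dep):
    v,u=np.mgrid[:dep.shape[0],:dep.shape[1]]
    o,d=rays(n,np.c_[u.ravel(),v.ravel()])
    return (o+d*dep.ravel()[:,None]).reshape(*dep.shape,3)
E
python3 - <<'E'
from h import *
D={n:np.load(n+"0.npy") for n in("side","top")}
P=cloud("top",D["top"]); Z=P[...,2]
img=cv2.imread("pics/top0.png")
for nm,(u,v) in dict(pot=(235,249),tr=(283,241),bang=(340,238),riser=(260,220),table=(300,340),tin=(278,113),carton=(185,240),cat1=(248,192)).items(): print(nm,P[v,u].round(4))
# riser top region: height 80..100 -> rectangle
m=((Z>.083)&(Z<.13)&(D["top"]>0)).astype(np.uint8)
m=cv2.morphologyEx(m,cv2.MORPH_OPEN,np.ones((5,5)))
n,l,s,c=cv2.connectedComponentsWithStats(m)
for i in range(1,n):
    if s[i,4]>1000: 
        r=cv2.minAreaRect((P[l==i][:,:2]*1000).astype(np.float32)); print("riser",r,s[i])
m=((Z>.097)&(Z<.16)&(D["top"]>0)).astype(np.uint8)
n,l,s,c=cv2.connectedComponentsWithStats(m)
for i in range(1,n):
    if s[i,4]>30:
        q=P[l==i]; r=cv2.minAreaRect((q[:,:2]*1000).astype(np.float32)); print(c[i].round(),s[i],"zmax",q[:,2].max().round(4),r)
cv2.imwrite("pics/crop0.png",cv2.resize(img[130:310,110:460],None,fx=2.2,fy=2.2,interpolation=cv2.INTER_CUBIC))
E
```

```text
pot [0.473  0.1206 0.0903]
tr [0.4898 0.0249 0.1106]
bang [ 0.4969 -0.0853  0.1086]
riser [0.5314 0.0717 0.09  ]
table [ 0.2787 -0.0127  0.0022]
tin [0.7695 0.0398 0.0419]
carton [0.49   0.2275 0.068 ]
cat1 [0.5808 0.0917 0.1399]
riser ((525.1848754882812, 35.68824768066406), (200.50282287597656, 340.5224609375), 10.632587432861328) [  187   160   184   128 16872]
[270. 176.] [186 160 168  33 660] zmax 0.1026 ((619.1812744140625, 53.3040771484375), (8.762042999267578, 339.80535888671875), 10.703635215759277)
[292. 187.] [284 179  16  16 193] zmax 0.1451 ((595.8150024414062, 9.149558067321777), (26.16769027709961, 29.90465545654297), 2.5600979328155518)
[249. 193.] [240 186  17  15 192] zmax 0.147 ((582.6207275390625, 94.65555572509766), (26.834571838378906, 32.160160064697266), 14.07353401184082)
[328. 238.] [314 224  29  29 306] zmax 0.1133 ((496.7789001464844, -62.28785705566406), (54.2358283996582, 54.33481216430664), 0.6761341094970703)
[283. 241.] [270 229  26  26 355] zmax 0.1144 ((488.95892333984375, 25.968795776367188), (30.391382217407227, 44.154197692871094), 45.53988265991211)
[241. 248.] [232 238  14  21  56] zmax 0.1205 ((477.10015869140625, 108.74281311035156), (40.56663513183594, 20.600786209106445), 13.949457168579102)
[287. 271.] [201 255 172  34 697] zmax 0.103 ((430.80596923828125, 17.89373779296875), (8.165264129638672, 339.42633056640625), 10.683422088623047)
```

View pics/crop0.png

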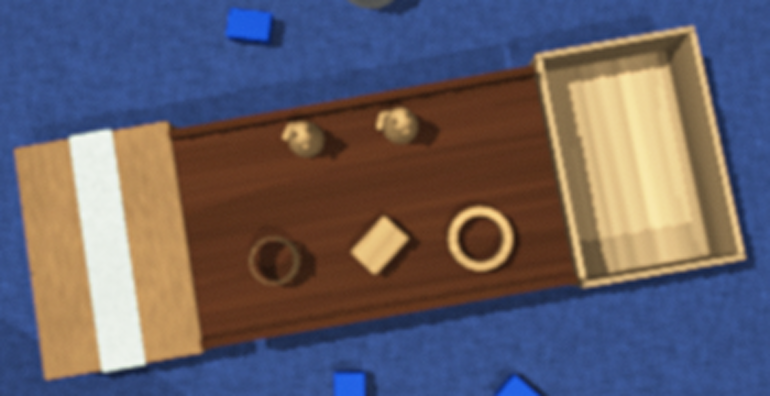

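The thing at (235,249) looks ring-like in the top view, so I'll check it in an enlarged side crop and in the depth.

```bash
python3 - <<'E'
from h import *
D={n:np.load(n+"0.npy") for n in("side","top")}
P=cloud("top",D["top"])
print((P[236:264:2,220:252:2,2]*1000).round().astype(int)); 
P=cloud("side",D["side"])
print((P[162:192:2,216:248:2,2]*1000).round().astype(int))
img=cv2.imread("pics/side0.png")
cv2.imwrite("pics/crop1.png",cv2.resize(img[135:275,180:345],None,fx=4,fy=4,interpolation=cv2.INTER_CUBIC))
E
```

```text
[[ 91  91  87  90  89  90  88  89  89  90  87  92  92  90  91  88]
 [ 88  88 859  91  88  90 114 117 116  89  88  89  90  88  88  89]
 [ 90  87  91  89 118  88  90  89  89  90 115  94  87  87  89  90]
 [ 90  86  89 115  91  91  88  87  90  87  90 117  95  90  88  89]
 [ 90  90  91  90  89  90  90  88  91  89  88  88 109  90  88  90]
 [ 91  92 118  87  90  92  89  87  88  88  88  88 117  90  89  88]
 [ 91  88 118  88  89  87  90  88  89  87  87  91 117  87  88  87]
 [ 90  89 118  89  90  89  91  89  90  90  88  87 117  88  89  89]
 [ 89  88  91  93  89  87  87  87  91  91  89  89 113  89  89  88]
 [ 90  86  89 110  89  89  87  90  89  90  89 119 102  89  89  89]
 [ 88  89  89  90 114  89  91  90  91  90 118 104  87  88  89  90]
 [ 89  89  89  90  87 114  90  88 121 116  91  88  90  90  89  89]
 [ 90  89  90  93  90  88  91  91  90  90 859  89  91  90  90  89]
 [ 89  87  89  87  90  92  90  91  88  90  91  89  90  89  90  91]]
[[ 70  70  71  70  70  68  68  69  70  70  69  69  70  69  72  70]
 [ 68  70  71  71  69  70  71  70  69  69  70  89  89  90  89  90]
 [ 70  70  90  89  90  88  91  88  89  90  88  88  90  89  91  90]
 [ 89  91  91  91  91  90  89  90  90  91  88  89  90  90  90  90]
 [ 90  90  88  89  89  91  89  89  90  90  90  89 119  89  90  90]
 [ 89  90  88 118 119  90  89  90  91  88  90 118 116  90  89  89]
 [ 87  92  88 111 116 116 119 119 119 116 116 115 111  88  89  88]
 [ 90  89  89 108 110 113 115 114 114 113 112 110 108  90  90  89]
 [ 90  89  89 103 109 109 111 109 108 109 106 105 103  90  90  91]
 [ 88  90  90  99 102 103 105 103 105 103 102 102  98  89  90  90]
 [ 90  89  89  91  97 100  99 100  99 101  98  96  90  91  91  91]
 [ 89  87  88  89  91  96  95  94  94  94  93  88  90  89  91  89]
 [ 91  89  91  89  90  89  90  89  89  89  90  91  90  90  90  91]
 [ 91  89  88  87  90  91  89  90  90  90  89  88  90  91  89  89]
 [ 91  90  90  89  91  90  91  90  91 112 112 111  88  89  91  90]]
```

View pics/crop1.png

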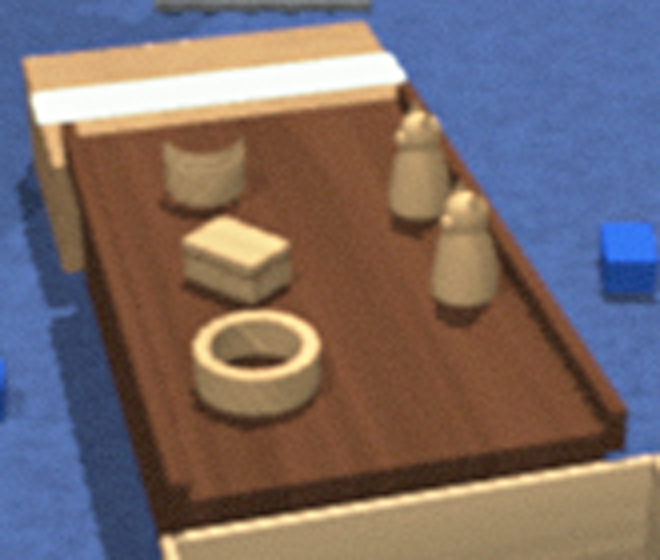

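The odd top is only how the lid is drawn. Its size (42 mm across, 30 mm high) and place fit the pot. Next I'll work out riser-frame coordinates and the first move.

```bash
cat >> h.py <<'E'
C=np.array([.5252,.0357]); th=np.radians(10.66)
ex=np.array([np.cos(th),np.sin(th)]); ey=np.array([-ex[1],ex[0]])
def to_r(p): d=np.asarray(p)[...,:2]-C; return np.stack([d@ex,d@ey],-1)*1000
def delta(rx,ry,z):
    """tool-frame shift from present pose to riser coords (mm), z in m, and turn (deg)"""
    from bench import get_obs
    s=get_obs(); q=s["eef_rot"]; A=R.from_quat([q[1],q[2],q[3],q[0]]).as_matrix()
    t=np.r_[C+(rx*ex+ry*ey)/1000,z]
    print("target",t.round(4),"shift",(A.T@(t-s["eef_pos"])).round(4),"turn",np.degrees(np.arctan2(A[1,0],A[0,0])-th).round(2),"now r",to_r(s["eef_pos"]).round(1),s["eef_pos"][2].round(4))
E
python3 - <<'E'
from h import *
P=cloud("top",np.load("top0.npy"))
w=P[234:264,218:250].reshape(-1,3); w=w[(w[:,2]>.105)&(w[:,2]<.13)]
r=cv2.minEnclosingCircle((w[:,:2]*1000).astype(np.float32)); print("pot",r,to_r(np.array(r[0])/1000))
for n,p in dict(b=(.4968,-.0623),t=(.489,.026),ca=(.5826,.0947),cb=(.5958,.0091)).items(): print(n,to_r(p).round(1))
delta(-43,-46,.21); delta(-43,-46,.095)
E
```

```text
pot ((474.64862060546875, 118.87210845947266), 20.765201568603516) [-34.29374801  91.08776225]
b [-46.  -91.1]
t [-37.4  -2.8]
ca [67.3 47.4]
cb [ 64.5 -39.2]
target [ 0.4915 -0.0175  0.21  ] shift [-0.4178  0.4662  0.021 ] turn 58.73 now r [-224.6  553.1] 0.2305
target [ 0.4915 -0.0175  0.095 ] shift [-0.4176  0.4663  0.136 ] turn 58.73 now r [-224.6  553.1] 0.2305
```

move_arm(
  increments=[
    {"tx": -0.022, "ty": 0.024, "turn": 3.2},
    {"tx": -0.044, "ty": 0.049, "turn": 6.4},
    {"tx": -0.066, "ty": 0.074, "turn": 9.5},
    {"tx": -0.088, "ty": 0.098, "turn": 12.5},
    {"tx": -0.11, "ty": 0.123, "turn": 15.5},
    {"tx": -0.132, "ty": 0.147, "turn": 18.6},
    {"tx": -0.154, "ty": 0.172, "turn": 21.7},
    {"tx": -0.176, "ty": 0.196, "turn": 24.8},
    {"tx": -0.198, "ty": 0.221, "turn": 27.9},
    {"tx": -0.22, "ty": 0.245, "turn": 31},
    {"tx": -0.242, "ty": 0.27, "turn": 34},
    {"tx": -0.264, "ty": 0.294, "turn": 37},
    {"tx": -0.286, "ty": 0.319, "turn": 40.1},
    {"tx": -0.308, "ty": 0.343, "turn": 43.2},
    {"tx": -0.33, "ty": 0.368, "turn": 46.3},
    {"tx": -0.352, "ty": 0.392, "turn": 49.4},
    {"tx": -0.374, "ty": 0.417, "turn": 52.5},
    {"tx": -0.396, "ty": 0.442, "turn": 55.6},
    {"tx": -0.4178, "ty": 0.4662, "turn": 58.73},
    {"tx": -0.4178, "ty": 0.4662, "turn": 58.73},
  ],
  gripper=0.25,
)

```text
validation failed for argument at $.in...
```

```bash
python3 - <<'E'
from h import *
delta(-43,-46,.096)
p,d=viewer.camera("side"); cv2.imwrite("pics/side1.png",p[:,:,::-1])
E
```

```text
target [ 0.4915 -0.0175  0.096 ] shift [-0.4176  0.4663  0.135 ] turn 58.73 now r [-224.6  553.1] 0.2305
```

View pics/side1.png

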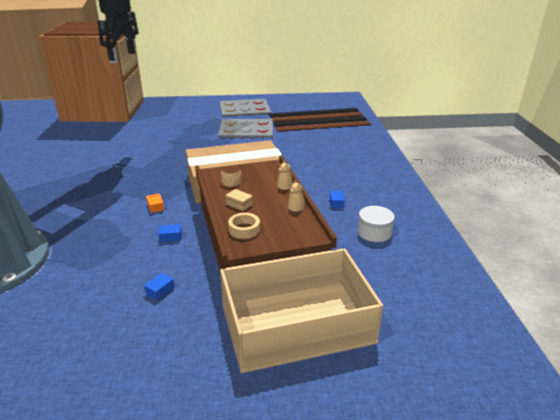

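The call was refused and the arm has not moved. A missing tz is the likely cause, so I'll give every field.

move_arm(
  increments=[
    {"tx": -0.05, "ty": 0.05, "tz": 0.0, "turn": 7.0},
    {"tx": -0.1, "ty": 0.11, "tz": 0.0, "turn": 14.0},
  ],
  gripper=0.25,
)

```text
time_s: 0.32
eef_pos: [0.2383, 0.4632, 0.2303]
eef_rot: [0.0, 0.886, 0.464, -0.001]
wrist_force: [0.9, -0.2, 0.5]
opening: 0.747
```

```bash
python3 - <<'E'
from h import *
delta(-43,-46,.21)
from bench import get_obs
print(get_obs()["eef_rot"])
E
```

```text
target [ 0.4915 -0.0175  0.21  ] shift [-0.251   0.4818  0.0206] turn 44.63 now r [-202.8  473.2] 0.2303
[ 2.31608138e-04  8.85833311e-01  4.64002912e-01 -7.67448791e-04]
```

move_arm(
  increments=[
    {"tx": -0.021, "ty": 0.04, "tz": 0.0, "turn": 4},
    {"tx": -0.042, "ty": 0.08, "tz": 0.0, "turn": 8},
    {"tx": -0.063, "ty": 0.12, "tz": 0.0, "turn": 12},
    {"tx": -0.084, "ty": 0.16, "tz": 0.0, "turn": 16},
    {"tx": -0.105, "ty": 0.2, "tz": 0.0, "turn": 20},
    {"tx": -0.126, "ty": 0.24, "tz": 0.0, "turn": 24},
    {"tx": -0.147, "ty": 0.28, "tz": 0.0, "turn": 28},
    {"tx": -0.168, "ty": 0.32, "tz": 0.0, "turn": 32},
    {"tx": -0.189, "ty": 0.36, "tz": 0.0, "turn": 36},
    {"tx": -0.21, "ty": 0.4, "tz": 0.0, "turn": 40},
    {"tx": -0.231, "ty": 0.44, "tz": 0.0, "turn": 44},
    {"tx": -0.251, "ty": 0.482, "tz": 0.0, "turn": 44.6},
    {"tx": -0.251, "ty": 0.482, "tz": 0.0, "turn": 44.6},
    {"tx": -0.251, "ty": 0.482, "tz": 0.0, "turn": 44.6},
    {"tx": -0.251, "ty": 0.482, "tz": 0.0, "turn": 44.6},
  ],
)

```text
time_s: 1.57
eef_pos: [0.4938, -0.0188, 0.2308]
eef_rot: [-0.0, 0.996, 0.092, -0.001]
wrist_force: [0.3, 0.5, -0.2]
opening: 0.25
```

```bash
python3 - <<'E'
from h import *
delta(-43,-46,.096)
from bench import get_obs
print(get_obs()["opening"])
for n in("side","top"):
    p,d=viewer.camera(n); cv2.imwrite(f"pics/{n}2.png",p[:,:,::-1])
E
```

```text
target [ 0.4915 -0.0175  0.096 ] shift [-0.0019 -0.0017  0.1348] turn -0.11 now r [-41.  -47.8] 0.2308
0.2497873249191443
```

View pics/side2.png

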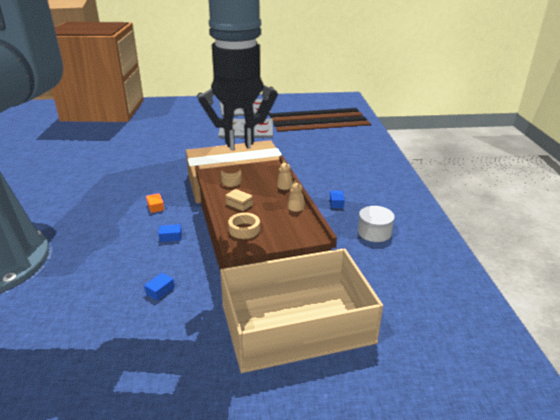

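The side view shows the fingers straight down around (238,140), still high above the riser. Next comes the descent between trinket and bangle.

move_arm(
  increments=[
    {"tx": -0.002, "ty": -0.002, "tz": 0.02, "turn": 0},
    {"tx": -0.002, "ty": -0.002, "tz": 0.045, "turn": 0},
    {"tx": -0.002, "ty": -0.002, "tz": 0.07, "turn": 0},
    {"tx": -0.002, "ty": -0.002, "tz": 0.09, "turn": 0},
    {"tx": -0.002, "ty": -0.002, "tz": 0.1, "turn": 0},
    {"tx": -0.002, "ty": -0.002, "tz": 0.1, "turn": 0},
  ],
)

```text
time_s: 2.17
eef_pos: [0.4888, -0.0133, 0.1291]
eef_rot: [-0.001, 0.995, 0.095, -0.002]
wrist_force: [-0.0, -0.4, 0.2]
opening: 0.252
```

```bash
python3 - <<'E'
from h import *
delta(-43,-46,.096)
p,d=viewer.camera("side"); cv2.imwrite("pics/side3.png",cv2.resize(p[100:280,140:380,::-1],None,fx=3.3,fy=3.3))
E
```

```text
target [ 0.4915 -0.0175  0.096 ] shift [0.002  0.0047 0.0331] turn 0.25 now r [-44.9 -41.4] 0.1291
```

View pics/side3.png

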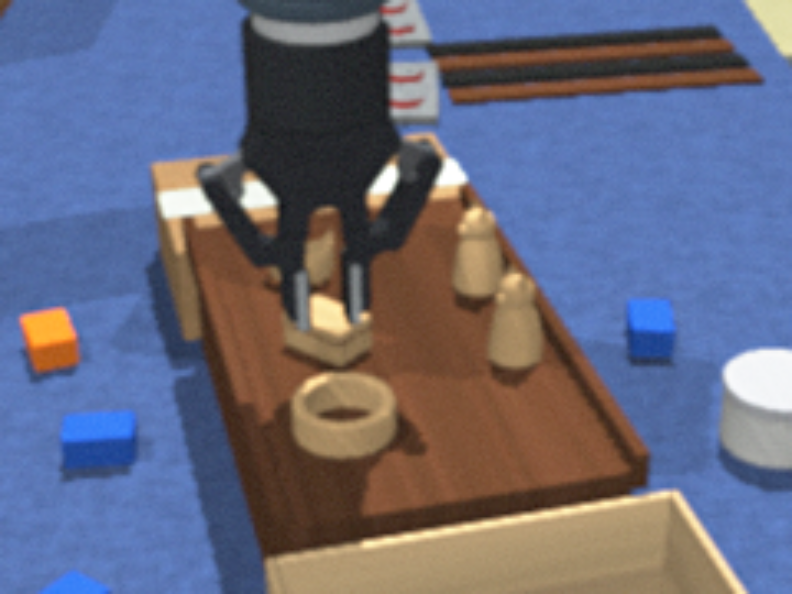

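Settling has left the fingers about 5 mm toward the trinket. I'll correct that at this height first.

move_arm(
  increments=[
    {"tx": 0.002, "ty": 0.005, "tz": 0, "turn": 0},
    {"tx": 0.002, "ty": 0.005, "tz": 0.0, "turn": 0},
    {"tx": 0.002, "ty": 0.005, "tz": 0.0, "turn": 0},
    {"tx": 0.002, "ty": 0.005, "tz": 0.0, "turn": 0},
  ],
)

```text
time_s: 2.55
eef_pos: [0.4947, -0.0201, 0.1324]
eef_rot: [0.0, 0.996, 0.094, 0.001]
wrist_force: [-0.1, 0.2, -0.1]
opening: 0.249
```

```bash
python3 - <<'E'
from h import *
delta(-43,-46,.096)
E
```

```text
target [ 0.4915 -0.0175  0.096 ] shift [-0.0028 -0.0032  0.0363] turn 0.11 now r [-40.3 -49.2] 0.1324
```

```bash
python3 - <<'E'
from h import *
for i in range(6):
    viewer.camera("side"); delta(-43,-46,.096)
E
```

```text
target [ 0.4915 -0.0175  0.096 ] shift [-0.0025 -0.0031  0.0361] turn 0.11 now r [-40.5 -49.1] 0.1321
target [ 0.4915 -0.0175  0.096 ] shift [-0.0024 -0.003   0.0359] turn 0.11 now r [-40.7 -49. ] 0.1319
target [ 0.4915 -0.0175  0.096 ] shift [-0.0022 -0.0029  0.0357] turn 0.12 now r [-40.8 -48.9] 0.1317
target [ 0.4915 -0.0175  0.096 ] shift [-0.0021 -0.0029  0.0356] turn 0.12 now r [-40.9 -48.9] 0.1316
target [ 0.4915 -0.0175  0.096 ] shift [-0.0021 -0.0028  0.0355] turn 0.12 now r [-40.9 -48.8] 0.1315
target [ 0.4915 -0.0175  0.096 ] shift [-0.002  -0.0028  0.0354] turn 0.12 now r [-41.  -48.8] 0.1314
```

move_arm(
  increments=[
    {"tx": -0.001, "ty": -0.002, "tz": 0.01, "turn": 0},
    {"tx": -0.001, "ty": -0.002, "tz": 0.02, "turn": 0},
    {"tx": -0.001, "ty": -0.002, "tz": 0.028, "turn": 0},
    {"tx": -0.001, "ty": -0.002, "tz": 0.033, "turn": 0},
    {"tx": -0.001, "ty": -0.002, "tz": 0.033, "turn": 0},
    {"tx": -0.001, "ty": -0.002, "tz": 0.033, "turn": 0},
  ],
)

```text
time_s: 3.35
eef_pos: [0.4922, -0.0179, 0.0976]
eef_rot: [-0.0, 0.996, 0.094, -0.001]
wrist_force: [0.5, 1.1, 0.8]
opening: 0.255
```

```bash
python3 - <<'E'
from h import *
p,d=viewer.camera("side"); cv2.imwrite("pics/side4.png",cv2.resize(p[100:280,140:380,::-1],None,fx=3.3,fy=3.3))
delta(-43,-130,.096)
E
```

```text
target [ 0.507 -0.1    0.096] shift [-0.0012  0.0832  0.0021] turn 0.12 now r [-42.  -46.8] 0.0981
```

View pics/side4.png

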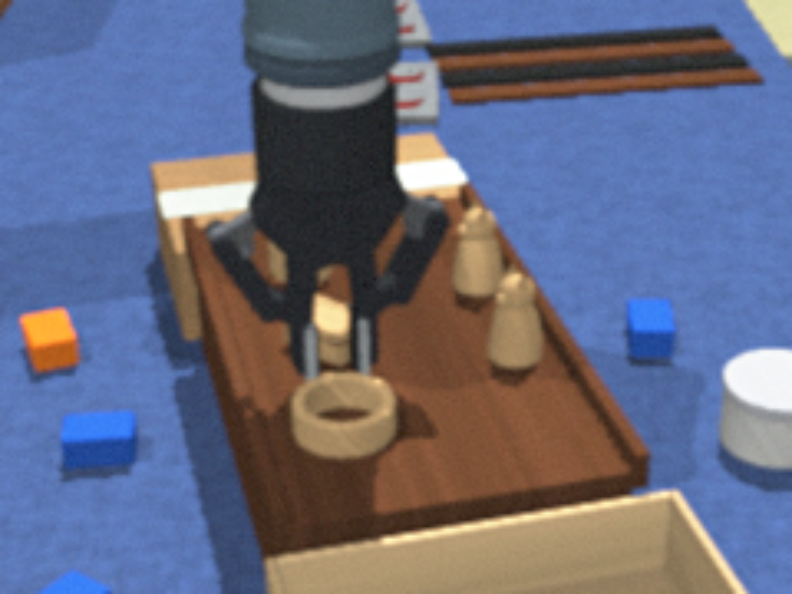

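The fingers stand cleanly behind the bangle, between it and the trinket. I'll push the bangle off now.

move_arm(
  increments=[
    {"tx": -0.001, "ty": 0.006, "tz": 0.001, "turn": 0},
    {"tx": -0.001, "ty": 0.013, "tz": 0.001, "turn": 0},
    {"tx": -0.001, "ty": 0.02, "tz": 0.001, "turn": 0},
    {"tx": -0.001, "ty": 0.028, "tz": 0.001, "turn": 0},
    {"tx": -0.001, "ty": 0.036, "tz": 0.001, "turn": 0},
    {"tx": -0.001, "ty": 0.044, "tz": 0.001, "turn": 0},
    {"tx": -0.001, "ty": 0.052, "tz": 0.001, "turn": 0},
    {"tx": -0.001, "ty": 0.06, "tz": 0.001, "turn": 0},
    {"tx": -0.001, "ty": 0.068, "tz": 0.001, "turn": 0},
    {"tx": -0.001, "ty": 0.076, "tz": 0.001, "turn": 0},
    {"tx": -0.001, "ty": 0.084, "tz": 0.001, "turn": 0},
    {"tx": -0.001, "ty": 0.093, "tz": 0.001, "turn": 0},
    {"tx": -0.001, "ty": 0.102, "tz": 0.001, "turn": 0},
    {"tx": -0.001, "ty": 0.111, "tz": 0.001, "turn": 0},
    {"tx": -0.001, "ty": 0.12, "tz": 0.001, "turn": 0},
    {"tx": -0.001, "ty": 0.13, "tz": 0.001, "turn": 0},
    {"tx": -0.001, "ty": 0.14, "tz": 0.001, "turn": 0},
    {"tx": -0.001, "ty": 0.15, "tz": 0.001, "turn": 0},
    {"tx": -0.001, "ty": 0.15, "tz": 0.001, "turn": 0},
    {"tx": -0.001, "ty": 0.15, "tz": 0.001, "turn": 0},
  ],
)

```text
time_s: 5.07
eef_pos: [0.5197, -0.1662, 0.0972]
eef_rot: [-0.0, 0.996, 0.093, -0.0]
wrist_force: [0.5, -0.2, -0.3]
opening: 0.252
```

```bash
python3 - <<'E'
from h import *
for n in("side","top"):
    p,d=viewer.camera(n); cv2.imwrite(f"pics/{n}5.png",p[:,:,::-1])
delta(-38,47,.20)
E
```

```text
target [0.4792 0.0749 0.2   ] shift [ 0.0053 -0.2435 -0.1028] turn 0.12 now r [ -42.8 -196.4] 0.0971
```

View pics/side5.png

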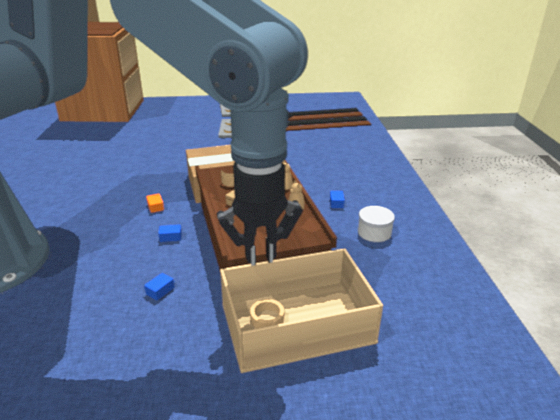

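The bangle lies in the tray at (266,312). Next I'll lift and go behind the trinket.

move_arm(
  increments=[
    {"tx": 0, "ty": 0, "tz": -0.03, "turn": 0},
    {"tx": 0.0, "ty": 0, "tz": -0.065, "turn": 0},
    {"tx": 0.001, "ty": -0.02, "tz": -0.09, "turn": 0},
    {"tx": 0.002, "ty": -0.06, "tz": -0.1, "turn": 0},
    {"tx": 0.003, "ty": -0.1, "tz": -0.1, "turn": 0},
    {"tx": 0.004, "ty": -0.14, "tz": -0.1, "turn": 0},
    {"tx": 0.005, "ty": -0.18, "tz": -0.1, "turn": 0},
    {"tx": 0.005, "ty": -0.215, "tz": -0.1, "turn": 0},
    {"tx": 0.005, "ty": -0.235, "tz": -0.1, "turn": 0},
    {"tx": 0.005, "ty": -0.243, "tz": -0.1, "turn": 0},
    {"tx": 0.005, "ty": -0.243, "tz": -0.09, "turn": 0},
    {"tx": 0.005, "ty": -0.243, "tz": -0.07, "turn": 0},
    {"tx": 0.005, "ty": -0.243, "tz": -0.05, "turn": 0},
    {"tx": 0.005, "ty": -0.243, "tz": -0.04, "turn": 0},
    {"tx": 0.005, "ty": -0.243, "tz": -0.04, "turn": 0},
    {"tx": 0.005, "ty": -0.243, "tz": -0.04, "turn": 0},
  ],
)

```text
time_s: 6.5
eef_pos: [0.4789, 0.0733, 0.1367]
eef_rot: [-0.0, 0.996, 0.093, -0.001]
wrist_force: [0.6, -0.1, -0.3]
opening: 0.248
```

```bash
python3 - <<'E'
from h import *
p,d=viewer.camera("side"); cv2.imwrite("pics/side6.png",cv2.resize(p[100:280,140:380,::-1],None,fx=3.3,fy=3.3))
delta(-38,47,.096)
E
```

```text
target [0.4792 0.0749 0.096 ] shift [-0.0002 -0.0015  0.0416] turn 0.07 now r [-37.8  45.5] 0.1376
```

View pics/side6.png

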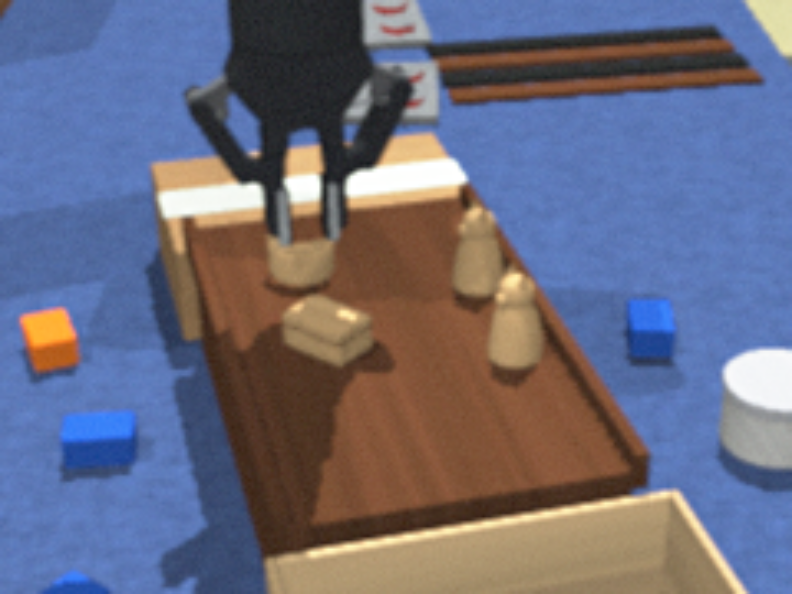

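move_arm(
  increments=[
    {"tx": 0, "ty": -0.001, "tz": 0.015, "turn": 0},
    {"tx": 0, "ty": -0.001, "tz": 0.028, "turn": 0},
    {"tx": 0, "ty": -0.001, "tz": 0.036, "turn": 0},
    {"tx": 0, "ty": -0.001, "tz": 0.04, "turn": 0},
    {"tx": 0, "ty": 0.0, "tz": 0.04, "turn": 0},
    {"tx": 0, "ty": 0.006, "tz": 0.04, "turn": 0},
    {"tx": 0, "ty": 0.013, "tz": 0.04, "turn": 0},
    {"tx": 0, "ty": 0.02, "tz": 0.04, "turn": 0},
    {"tx": 0, "ty": 0.027, "tz": 0.04, "turn": 0},
    {"tx": 0, "ty": 0.034, "tz": 0.04, "turn": 0},
    {"tx": 0, "ty": 0.041, "tz": 0.04, "turn": 0},
    {"tx": 0, "ty": 0.048, "tz": 0.04, "turn": 0},
    {"tx": 0, "ty": 0.056, "tz": 0.04, "turn": 0},
    {"tx": 0, "ty": 0.064, "tz": 0.04, "turn": 0},
    {"tx": 0, "ty": 0.072, "tz": 0.04, "turn": 0},
    {"tx": 0, "ty": 0.08, "tz": 0.04, "turn": 0},
    {"tx": 0, "ty": 0.088, "tz": 0.04, "turn": 0},
    {"tx": 0, "ty": 0.096, "tz": 0.04, "turn": 0},
    {"tx": 0, "ty": 0.1, "tz": 0.04, "turn": 0},
    {"tx": 0, "ty": 0.1, "tz": 0.04, "turn": 0},
  ],
)

```text
time_s: 8.22
eef_pos: [0.4981, -0.0252, 0.0973]
eef_rot: [0.0, 0.996, 0.093, 0.0]
wrist_force: [0.1, -1.1, 0.0]
opening: 0.253
```

```bash
python3 - <<'E'
from h import *
p,d=viewer.camera("side"); cv2.imwrite("pics/side7.png",cv2.resize(p[100:280,140:380,::-1],None,fx=3.3,fy=3.3))
delta(-38,-195,.096)
E
```

```text
target [ 0.5239 -0.163   0.096 ] shift [-0.0002  0.1407  0.0012] turn 0.08 now r [-38.  -54.3] 0.0972
```

View pics/side7.png

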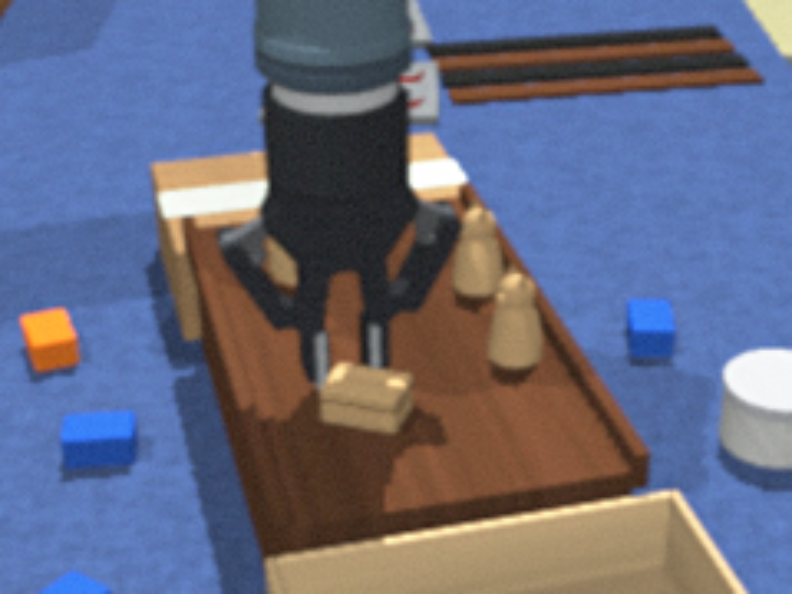

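The trinket has turned nearly square to the fingers and is centred about 8 mm off their midline, well supported. I'll push on.

move_arm(
  increments=[
    {"tx": 0.001, "ty": 0.006, "tz": 0.001, "turn": 0},
    {"tx": 0.002, "ty": 0.013, "tz": 0.001, "turn": 0},
    {"tx": 0.003, "ty": 0.02, "tz": 0.001, "turn": 0},
    {"tx": 0.004, "ty": 0.028, "tz": 0.001, "turn": 0},
    {"tx": 0.004, "ty": 0.036, "tz": 0.001, "turn": 0},
    {"tx": 0.004, "ty": 0.044, "tz": 0.001, "turn": 0},
    {"tx": 0.004, "ty": 0.052, "tz": 0.001, "turn": 0},
    {"tx": 0.004, "ty": 0.06, "tz": 0.001, "turn": 0},
    {"tx": 0.004, "ty": 0.068, "tz": 0.001, "turn": 0},
    {"tx": 0.004, "ty": 0.076, "tz": 0.001, "turn": 0},
    {"tx": 0.004, "ty": 0.084, "tz": 0.001, "turn": 0},
    {"tx": 0.004, "ty": 0.092, "tz": 0.001, "turn": 0},
    {"tx": 0.004, "ty": 0.1, "tz": 0.001, "turn": 0},
    {"tx": 0.004, "ty": 0.108, "tz": 0.001, "turn": 0},
    {"tx": 0.004, "ty": 0.116, "tz": 0.001, "turn": 0},
    {"tx": 0.004, "ty": 0.124, "tz": 0.001, "turn": 0},
    {"tx": 0.004, "ty": 0.134, "tz": 0.001, "turn": 0},
    {"tx": 0.004, "ty": 0.143, "tz": 0.001, "turn": 0},
    {"tx": 0.004, "ty": 0.143, "tz": 0.001, "turn": 0},
    {"tx": 0.004, "ty": 0.143, "tz": 0.001, "turn": 0},
  ],
)

```text
time_s: 9.93
eef_pos: [0.5286, -0.1644, 0.0962]
eef_rot: [-0.0, 0.996, 0.093, -0.0]
wrist_force: [-0.6, 0.0, 0.8]
opening: 0.249
```

```bash
python3 - <<'E'
from h import *
for n in("side","top"):
    p,d=viewer.camera(n); cv2.imwrite(f"pics/{n}8.png",p[:,:,::-1])
delta(-34.5,130,.20)
E
```

```text
target [0.4672 0.1571 0.2   ] shift [-1.000e-04 -3.265e-01 -1.037e-01] turn 0.12 now r [ -33.8 -196.5] 0.0961
```

View pics/side8.png

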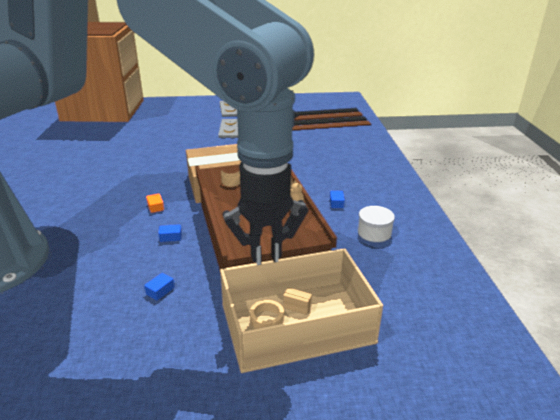

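The trinket at (297,300) and the bangle at (266,315) are both in the tray. Next I'll go behind the pot.

move_arm(
  increments=[
    {"tx": 0, "ty": 0, "tz": -0.03, "turn": 0},
    {"tx": 0, "ty": 0, "tz": -0.065, "turn": 0},
    {"tx": 0, "ty": -0.02, "tz": -0.09, "turn": 0},
    {"tx": 0, "ty": -0.06, "tz": -0.1, "turn": 0},
    {"tx": 0, "ty": -0.1, "tz": -0.1, "turn": 0},
    {"tx": 0, "ty": -0.14, "tz": -0.1, "turn": 0},
    {"tx": 0, "ty": -0.18, "tz": -0.1, "turn": 0},
    {"tx": 0, "ty": -0.22, "tz": -0.1, "turn": 0},
    {"tx": 0, "ty": -0.26, "tz": -0.1, "turn": 0},
    {"tx": 0, "ty": -0.295, "tz": -0.1, "turn": 0},
    {"tx": 0, "ty": -0.318, "tz": -0.1, "turn": 0},
    {"tx": 0, "ty": -0.327, "tz": -0.09, "turn": 0},
    {"tx": 0, "ty": -0.327, "tz": -0.07, "turn": 0},
    {"tx": 0, "ty": -0.327, "tz": -0.05, "turn": 0},
    {"tx": 0, "ty": -0.327, "tz": -0.045, "turn": 0},
    {"tx": 0, "ty": -0.327, "tz": -0.045, "turn": 0},
    {"tx": 0, "ty": -0.327, "tz": -0.045, "turn": 0},
  ],
)

```text
time_s: 11.45
eef_pos: [0.4674, 0.157, 0.1413]
eef_rot: [0.0, 0.996, 0.094, -0.0]
wrist_force: [0.2, -0.1, 1.0]
opening: 0.252
```

```bash
python3 - <<'E'
from h import *
p,d=viewer.camera("side"); cv2.imwrite("pics/side9.png",cv2.resize(p[100:280,140:380,::-1],None,fx=3.3,fy=3.3))
delta(-34.5,130,.096)
E
```

```text
target [0.4672 0.1571 0.096 ] shift [-0.0008 -0.0002  0.046 ] turn 0.09 now r [-33.8 129.8] 0.142
```

View pics/side9.png

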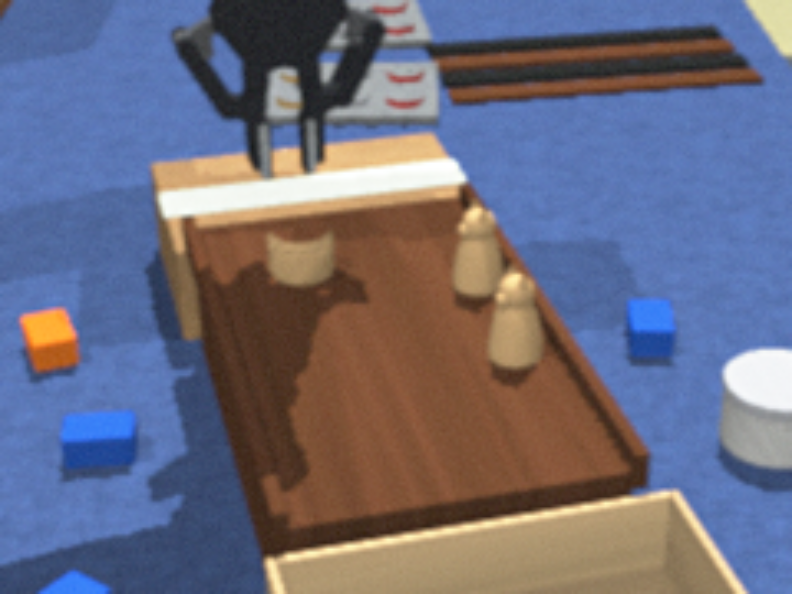

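move_arm(
  increments=[
    {"tx": -0.001, "ty": 0, "tz": 0.015, "turn": 0},
    {"tx": -0.001, "ty": 0, "tz": 0.03, "turn": 0},
    {"tx": -0.001, "ty": 0, "tz": 0.04, "turn": 0},
    {"tx": -0.001, "ty": 0, "tz": 0.044, "turn": 0},
    {"tx": -0.001, "ty": 0.0, "tz": 0.044, "turn": 0},
    {"tx": -0.001, "ty": 0.006, "tz": 0.044, "turn": 0},
    {"tx": -0.001, "ty": 0.013, "tz": 0.044, "turn": 0},
    {"tx": -0.001, "ty": 0.02, "tz": 0.044, "turn": 0},
    {"tx": -0.001, "ty": 0.027, "tz": 0.044, "turn": 0},
    {"tx": -0.001, "ty": 0.034, "tz": 0.044, "turn": 0},
    {"tx": -0.001, "ty": 0.041, "tz": 0.044, "turn": 0},
    {"tx": -0.001, "ty": 0.049, "tz": 0.044, "turn": 0},
    {"tx": -0.001, "ty": 0.057, "tz": 0.044, "turn": 0},
    {"tx": -0.001, "ty": 0.065, "tz": 0.044, "turn": 0},
    {"tx": -0.001, "ty": 0.073, "tz": 0.044, "turn": 0},
    {"tx": -0.001, "ty": 0.081, "tz": 0.044, "turn": 0},
    {"tx": -0.001, "ty": 0.089, "tz": 0.044, "turn": 0},
    {"tx": -0.001, "ty": 0.097, "tz": 0.044, "turn": 0},
    {"tx": -0.001, "ty": 0.105, "tz": 0.044, "turn": 0},
    {"tx": -0.001, "ty": 0.105, "tz": 0.044, "turn": 0},
  ],
)

```text
time_s: 13.17
eef_pos: [0.4865, 0.0525, 0.0973]
eef_rot: [0.0, 0.996, 0.093, 0.0]
wrist_force: [-0.2, 0.1, -1.1]
opening: 0.251
```

```bash
python3 - <<'E'
from h import *
p,d=viewer.camera("side"); cv2.imwrite("pics/side10.png",cv2.resize(p[100:280,140:380,::-1],None,fx=3.3,fy=3.3))
delta(-34.5,-196,.096)
E
```

```text
target [ 0.5276 -0.1633  0.096 ] shift [0.0004 0.2203 0.0013] turn 0.06 now r [-35.1  24.3] 0.0972
```

View pics/side10.png

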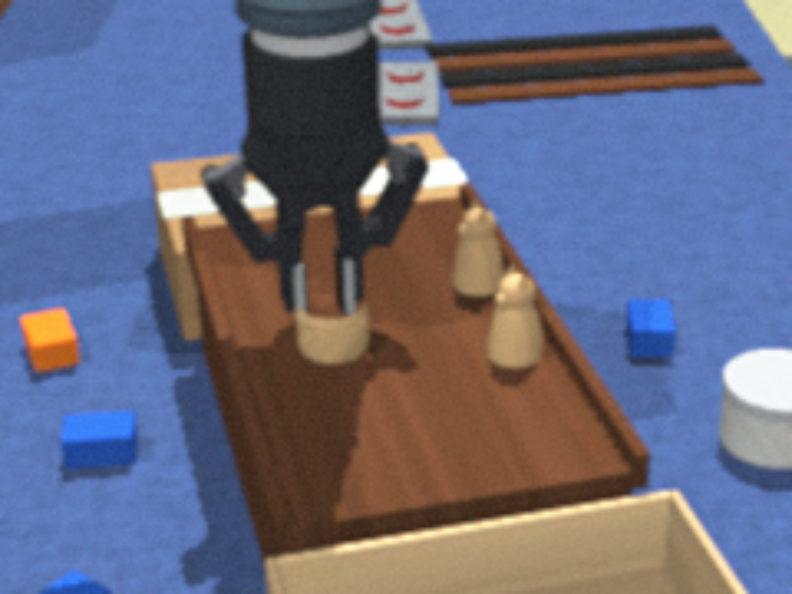

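The pot sits upright, cradled between the fingertips. I'll push on with two calls.

move_arm(
  increments=[
    {"tx": 0, "ty": 0.006, "tz": 0.001, "turn": 0},
    {"tx": 0, "ty": 0.013, "tz": 0.001, "turn": 0},
    {"tx": 0, "ty": 0.02, "tz": 0.001, "turn": 0},
    {"tx": 0, "ty": 0.028, "tz": 0.001, "turn": 0},
    {"tx": 0, "ty": 0.036, "tz": 0.001, "turn": 0},
    {"tx": 0, "ty": 0.044, "tz": 0.001, "turn": 0},
    {"tx": 0, "ty": 0.052, "tz": 0.001, "turn": 0},
    {"tx": 0, "ty": 0.06, "tz": 0.001, "turn": 0},
    {"tx": 0, "ty": 0.068, "tz": 0.001, "turn": 0},
    {"tx": 0, "ty": 0.076, "tz": 0.001, "turn": 0},
    {"tx": 0, "ty": 0.084, "tz": 0.001, "turn": 0},
    {"tx": 0, "ty": 0.092, "tz": 0.001, "turn": 0},
    {"tx": 0, "ty": 0.1, "tz": 0.001, "turn": 0},
    {"tx": 0, "ty": 0.108, "tz": 0.001, "turn": 0},
    {"tx": 0, "ty": 0.116, "tz": 0.001, "turn": 0},
    {"tx": 0, "ty": 0.12, "tz": 0.001, "turn": 0},
  ],
)

```text
time_s: 14.55
eef_pos: [0.5088, -0.065, 0.0963]
eef_rot: [0.0, 0.996, 0.094, 0.0]
wrist_force: [-0.3, -0.4, 0.4]
opening: 0.255
```

move_arm(
  increments=[
    {"tx": 0, "ty": 0.006, "tz": 0, "turn": 0},
    {"tx": 0, "ty": 0.013, "tz": 0, "turn": 0},
    {"tx": 0, "ty": 0.02, "tz": 0, "turn": 0},
    {"tx": 0, "ty": 0.028, "tz": 0, "turn": 0},
    {"tx": 0, "ty": 0.036, "tz": 0, "turn": 0},
    {"tx": 0, "ty": 0.044, "tz": 0, "turn": 0},
    {"tx": 0, "ty": 0.052, "tz": 0, "turn": 0},
    {"tx": 0, "ty": 0.06, "tz": 0, "turn": 0},
    {"tx": 0, "ty": 0.068, "tz": 0, "turn": 0},
    {"tx": 0, "ty": 0.076, "tz": 0, "turn": 0},
    {"tx": 0, "ty": 0.084, "tz": 0, "turn": 0},
    {"tx": 0, "ty": 0.092, "tz": 0, "turn": 0},
    {"tx": 0, "ty": 0.101, "tz": 0, "turn": 0},
    {"tx": 0, "ty": 0.101, "tz": 0, "turn": 0},
    {"tx": 0, "ty": 0.101, "tz": 0, "turn": 0},
  ],
)

```text
time_s: 15.8
eef_pos: [0.5274, -0.1636, 0.0962]
eef_rot: [-0.0, 0.996, 0.094, -0.0]
wrist_force: [0.6, -0.2, 0.3]
opening: 0.25
```

```bash
python3 - <<'E'
from h import *
p,d=viewer.camera("side"); cv2.imwrite("pics/side11.png",p[:,:,::-1])
delta(-34.5,60,.25)
E
```

```text
target [0.4802 0.0883 0.25  ] shift [ 0.0007 -0.2558 -0.1537] turn 0.1 now r [ -34.8 -195.8] 0.0962
```

View pics/side11.png

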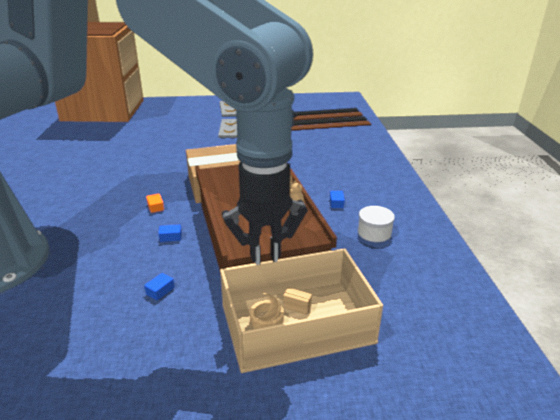

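The pot seems to have landed by or on the bangle at (266,312). I'll lift clear, move back and check.

move_arm(
  increments=[
    {"tx": 0, "ty": 0, "tz": -0.03, "turn": 0},
    {"tx": 0, "ty": 0, "tz": -0.065, "turn": 0},
    {"tx": 0, "ty": 0, "tz": -0.1, "turn": 0},
    {"tx": 0, "ty": 0, "tz": -0.13, "turn": 0},
    {"tx": -0.02, "ty": -0.03, "tz": -0.15, "turn": 0},
    {"tx": -0.04, "ty": -0.065, "tz": -0.15, "turn": 0},
    {"tx": -0.06, "ty": -0.1, "tz": -0.15, "turn": 0},
    {"tx": -0.08, "ty": -0.135, "tz": -0.15, "turn": 0},
    {"tx": -0.1, "ty": -0.17, "tz": -0.15, "turn": 0},
    {"tx": -0.11, "ty": -0.205, "tz": -0.15, "turn": 0},
    {"tx": -0.12, "ty": -0.24, "tz": -0.15, "turn": 0},
    {"tx": -0.13, "ty": -0.275, "tz": -0.15, "turn": 0},
    {"tx": -0.13, "ty": -0.31, "tz": -0.15, "turn": 0},
    {"tx": -0.13, "ty": -0.34, "tz": -0.15, "turn": 0},
    {"tx": -0.13, "ty": -0.36, "tz": -0.15, "turn": 0},
    {"tx": -0.13, "ty": -0.36, "tz": -0.15, "turn": 0},
  ],
)

```text
time_s: 17.18
eef_pos: [0.3308, 0.1694, 0.2463]
eef_rot: [-0.001, 0.995, 0.096, 0.0]
wrist_force: [0.1, -0.4, -0.4]
opening: 0.248
```

```bash
python3 - <<'E'
from h import *
ps,d=viewer.camera("side"); pt,dt=viewer.camera("top"); cv2.imwrite("pics/side12.png",ps[:,:,::-1]); cv2.imwrite("pics/top12.png",pt[:,:,::-1])
a=cv2.resize(ps[240:375,210:390,::-1],(396,297)); b=cv2.resize(pt[135:270,340:460,::-1],(300,297)); cv2.imwrite("pics/tray12.png",np.hstack([a,b]))
P=cloud("top",dt)
for lo,hi,nm in((.12,.17,"cats"),(.03,.055,"tin")):
    m=((P[...,2]>lo)&(P[...,2]<hi)&(dt>0)).astype(np.uint8)
    n,l,s,c=cv2.connectedComponentsWithStats(m)
    for i in range(1,n):
        q=P[l==i][:,:2].mean(0)
        if s[i,4]>40 and (nm=="cats" or q[0]>.7): print(nm,c[i].round(),s[i,4],q.round(4),to_r(q).round(1))
E
```

```text
cats [292. 184.] 101 [0.5962 0.0083] [ 64.8 -40.1]
cats [247. 191.] 105 [0.583  0.0932] [67.4 45.8]
tin [278. 113.] 834 [0.769  0.0398] [240.3 -41. ]
```

View pics/tray12.png

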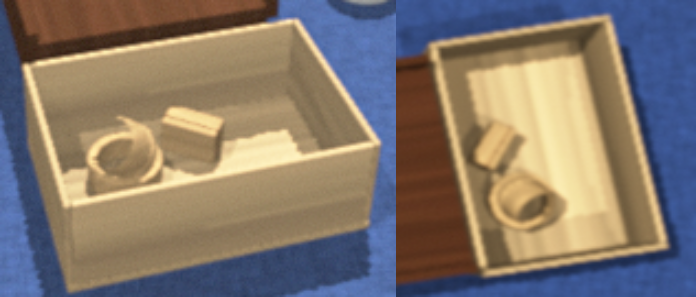

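View pics/top12.png

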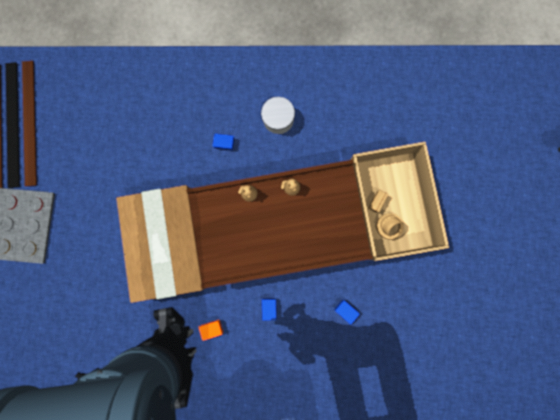

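All three goods are in the tray, at top-view pixels (380,200) for the trinket and (390,227) for the bangle with the pot in it. The riser is clear, both cats and the tin stand where they were, and the arm touches nothing.

```bash
python3 -c "
from bench import workorder; print(workorder.hand_in())"
```

```text
the job is handed in; nothing more can be done
None
```

I swept the bangle, then the trinket box, then the pot along the riser and off its -y end, and all three are in the plywood tray. I only pushed them, with the fingers held partly open. The job was handed in at about 17 s on the robot's clock.

- **Goods:** the last pictures show all three inside the tray, with the pot tipped over and resting in the bangle.
- **Left alone:** the riser is clear of goods. Both cats stand at their original pixels, and their measured positions agree within about 2 mm. The tin measured the same before and after.
- **Forces:** the wrist force readings I saw stayed below about 2 N, but they were only taken at the end of each move.
- **What went wrong on the way:** the first move call was refused, apparently because I left out a field, and nothing moved. The measured tool position was also up to about 5 mm off while the arm settled, which I corrected before lowering the fingers between the trinket and the bangle.

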